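# Fit the paddle beater into the upturned hand mixer and keep it pressed home

## Robot

A 7-joint arm with a two-finger parallel gripper is mounted at the origin on the work surface. World frame = base frame: x ahead of the robot, y to its left, z up, the work surface at z = 0. Lengths are in m, angles in rad, forces in N, time in s.
With the tool pointing down it reaches from about 0.425 to 0.925 m from the base axis. Payload 6.8 kg.
Tool frame: the origin (TCP) lies on the front face of the gripper's body, between the roots of the fingers; the fingertips stand 73 mm ahead of it and the grasp point (between the pads) lies 54 mm ahead of it (env.nose_length is the distance from the TCP to the fingertips, in m); z points along the fingers, y is the direction in which the jaws open and shut (so a half turn about z gives the same grasp; the last joint's range is limited). The gripper opens to 85 mm and grips with 20 to 120 N. Pads are 22 mm wide; open, the fingers measure 114 mm over their backs; the gripper's body (76 mm by 85 mm) begins 54 mm behind the grasp point. The pads swing forward as they close: fully open they stand 13 mm farther back than shut.
Start: joints at [-0.108, 0.477, 0.022, 1.555, -0.011, 1.109, -0.083], TCP at [0.675, 0, 0.304] pointing down, gripper open.
Joint ranges: [-2.96, 2.96], [-0.34, 2.1], [-1.41, 1.46], [0.24, 2.44], [-1.37, 4.51], [0.17, 1.92], [-2.96, 2.96]. Speed limits (rad/s): [2.39, 2.39, 3.14, 3.14, 3.14, 3.14, 3.14].

## Interface

Orientations are given as a unit quaternion [w, x, y, z].
In Python, from cell import env, kin, camera, calibration, job gives the robot as it stands. The module is installed in compiled form; this text tells all that it offers. Calls block until the motion is done:
- env.reach(position, orientation): joint-space move of the TCP to a pose.
- env.movel(position, velocity=0.15, rot=None, stop_force=None): straight line of the TCP; rot=None keeps the orientation; velocity is the mean speed in m/s. With stop_force (N) it stops when the force on the tool has changed by that much, and returns True; else False.
- env.goto_joints(angles): joint-space move.
- env.grip(opening, f_grip=None): finger opening in m; f_grip is the grip in N (None keeps the last); returns when the fingers have stopped.
- env.dwell(seconds).
- kin.inverse_kinematics(position, orientation): joint angles nearest the present ones, or None.
- env.get_state(): the state.
- camera(name): name is "scene" or "side" or "wrist"; returns (picture, depth): 384x512x3 uint8, blue, green, red; 384x512 float32, m along the optical axis (not along the pixel's ray), 0 where there is no reading.
- calibration(name): a dict with "fx", "fy", "cx", "cy" (pixels), "rvec" (rotation vector, rad) and "tvec" (3), from world to camera coordinates, as OpenCV has them. Camera axes: x right, y down, z forward; pixel columns grow to the right and rows downward; lengths in m; the calibration is good to about 2 mm. A picture is of the moment at which its call begins: read the wrist's pose just before it. calibration takes no time and is no camera call; for the wrist camera it gives the pose at the moment of the call.
A pose or a line that the arm cannot do raises env.PlanningError and nothing moves.
- job.job_done(): hands the job in, once; it reports no verdict.
The state is a dict: "time": time; "qpos": joint angles; "joint_velocities": joint speeds; "joint_torque": joint torques, N m; "tcp_pos": TCP position; "orientation": TCP orientation; "force": force on the tool from outside, world axes, zero at the start; "torque": the same for the moment, N m; "opening": finger opening in m.
Only numpy, scipy, OpenCV 4.12 (cv2) and the standard library are available. Lean on these libraries where they do the work, as an engineer would, in place of code of your own. Each camera call takes 0.05 s, during which the arm holds its last target.

## Task

Flip the cap on the upturned hand mixer open, past upright so that it stays back, then take the flat paddle beater from the rack and turn it until the ribs of its stem line up with the cross-shaped socket. Slide it fully home, down against the spring until its flange is all but on the socket, and finish like that: still holding the beater upright and pressed down, without letting go. Leave the dough hook, shaker, canister and sandwich container where they are.

Things in the scene. Friction and masses are not known exactly. Their poses are not given: they have to be found in the camera images.
- mixer: hand mixer lying upside down in its cradle, fixed to the counter, 92 (its x) x 210 (its y) mm, flat upper side 120 mm above the counter. Origin on the counter under its middle; z up. Its drive socket lies at its (0, 55, 124) mm, near the +y end, beneath the flip cap.
- socket (a point): centre of the mouth of the steel drive coupling in the mixer, z up; a 36 mm square block with a vertical cross-shaped bore: two crossed slots, each 26 long x 8 wide, along this point's x and y axes. The coupling may stand at any angle; it turns about the vertical with slight friction (0.05 N m). The bore is 26 mm deep down to a sprung black ejector disc. Hidden under the cap until that is opened.
- ejector (a joint): how far the sprung ejector disc at the bottom of the bore is pushed down, m: 0 untouched, stop at 0.010 (not reached: the beater's flange meets the coupling at 0.008). It resists with 3 N at first and about 8 N at 0.008, and lifts the beater again when let go.
- cap (a joint): opening angle of the grey flip cap over the socket, rad: 0 shut, 1.57 upright, stop at 2.2 (leaning back over the middle of the mixer). Stiff hinge: it stays where it is left.
- cap_tab (a point): grip point of the upright tab on the cap. The cap is a plate 46 x 50 x 5 mm; the tab near its free end is 8 thick along the hinge axis (this point's x), 16 long (y, away from the hinge), and stands 24 mm above the plate; this point is 16 mm above the plate, 8 mm below the tab's top. Turns with the cap.
- cap_hinge (a point): point on the hinge axis of the cap, 30 mm from the socket's axis; fixed to the mixer. The hinge axis is this point's x (= the mixer's x, level); the shut cap reaches from here along +y, and its tab swings up and over towards -y. The tab's grip point is at (0, 48, 19) mm from here when shut.
- rack: wooden rack block 90 (x) x 190 (y) x 45 (z) mm, fixed, with two 27 mm square holes 100 mm apart along its y, one holding the beater, one the dough hook. Origin on the counter under its middle.
- beater_mid (a point): centre of the flat paddle of the steel beater (90 g). The paddle is a plate 30 wide (this point's x) x 8 thick (y) x 62 tall (z), with thin side loops out to 31 mm either side along x; its top is 31 mm above this point. The underside of the 34 mm round flange (5 thick) is 42 mm below this point; the stem goes on 34 mm below that. In the rack the flange rests on the rack's top and the stem hangs in the hole.
- beater_tip (a point): lower end of the beater's stem, on its axis, 76 mm below beater_mid; same axes as beater_mid. The stem has four ribs with round ends, 24 mm across, 6 thick, along this point's x and y, so it fits the socket in any of four turns, 90 degrees apart, with 1 mm clearance all round.
- hook: steel dough hook standing in the other hole of the rack (same ribbed stem and flange as the beater, but a curly round wire above instead of a flat paddle); leave it. Origin on its axis at the underside of its flange.
- canister: white ceramic canister, 108 dia x 124 tall; leave it. Origin under its middle.
- sandwich: stainless steel sandwich container 130 x 170 x 60; leave it. Origin under its middle.
- shaker: small glass shaker with steel top, 44 dia x 62 tall, just behind the rack; leave it. Origin under its middle.
- beater: the beater as a whole (see beater_mid); origin on its axis at the underside of its flange, same axes as beater_mid.
Things that resemble listed ones, but are neither listed nor needed, are in the scene too. Leave any green look-alike of the mixer alone.

How it is judged:
By the outcome, as a careful person would: the job done as asked, in the order asked, and still so for the second after the job is handed in, while the arm keeps its last pose, push and grip.
It also fails if it takes over 64 s, if anything falls off the work surface, if the arm or the gripper's body presses on something with over 40 N, if the wrist force passes 120 N, or if a joint passes its speed limit or range.

## Working session

There is one attempt and no reset: what is moved stays moved. The work goes in short steps, each a Python script; the robot and the scene stay as the last script left them, time stands still between calls to the robot, and variables do not carry over. Pictures are saved under pics/ and viewed, and the job is handed in when it is done.

```bash
mkdir -p pics; ls
cat > h.py <<'E'
import numpy as np, cv2
from cell import env, kin, camera, calibration, job
def cal(n):
    c=calibration(n); K=np.array([[c['fx'],0,c['cx']],[0,c['fy'],c['cy']],[0,0,1.]])
    R=cv2.Rodrigues(np.array(c['rvec'],float))[0]; t=np.array(c['tvec'],float).reshape(3)
    return K,R,t
def ray(C,u,v,z):
    K,R,t=C; o=-R.T@t; d=R.T@np.linalg.inv(K)@np.array([u,v,1.]); return o+d*(z-o[2])/d[2]
def pt(C,u,v,d):
    K,R,t=C; return R.T@(np.linalg.inv(K)@np.array([u,v,1.])*d-t)
def proj(C,p):
    K,R,t=C; q=K@(R@np.asarray(p,float)+t); return q[:2]/q[2]
def cloud(C,D):
    K,R,t=C; v,u=np.mgrid[:D.shape[0],:D.shape[1]]
    P=np.stack([(u-K[0,2])/K[0,0]*D,(v-K[1,2])/K[1,1]*D,D],-1); return (P-t)@R
E
python3 - <<'E'
from h import *
for n in ("scene","side","wrist"):
    C=cal(n); p,d=camera(n); cv2.imwrite(f"pics/{n}0.png",p); np.savez(f"{n}0.npz",p=p,d=d,K=C[0],R=C[1],t=C[2])
    print(n,C[0][0,0],-C[1].T@C[2],C[1][2])
print(env.get_state())
E
```

```text
pics
scene 354.0743008244187 [1.18542798 0.6745814  0.84284507] [-0.59197046 -0.54452315 -0.59419316]
side 455.84818141530656 [-0.1942758   0.94940892  0.83264433] [ 0.47591507 -0.69109264 -0.54396306]
wrist 287.9746288022283 [0.67446167 0.08281756 0.37107815] [-0.00156725 -0.3195842  -0.94755658]
{'time': 0.15, 'qpos': array([-0.10812219,  0.47758219,  0.02236253,  1.55620346, -0.0114909 ,
        1.10932217, -0.08311098]), 'joint_velocities': array([-0.00089222, -0.00115094,  0.00231673, -0.00372399,  0.00095393,
       -0.00011456, -0.00012043]), 'joint_torque': array([ 1.55385478e-03, -5.96924365e+01,  1.60940632e+00, -2.81490952e+01,
        1.26662746e-02,  6.56643446e-03,  5.58682734e-05]), 'tcp_pos': array([6.74646180e-01, 4.76067601e-06, 3.03176928e-01]), 'orientation': array([-4.49372444e-04,  7.07099834e-01,  7.07113388e-01, -5.28046806e-04]), 'force': array([0.41882457, 0.82397648, 0.61182614]), 'torque': array([ 0.03035789, -0.01689011,  0.05121595]), 'opening': 0.08521437158085494}
```

View pics/scene0.png

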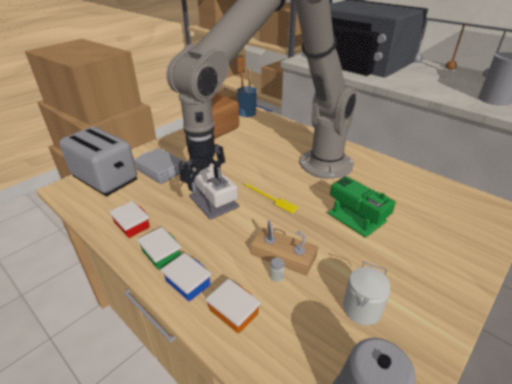

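View pics/side0.png

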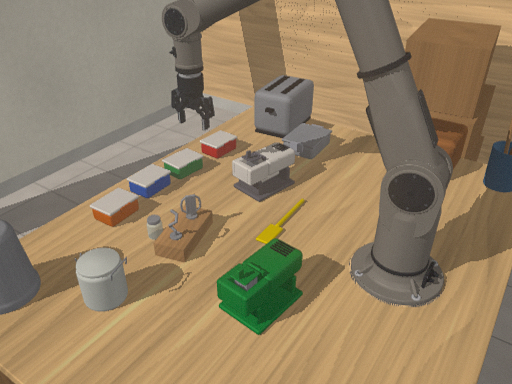

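View pics/wrist0.png

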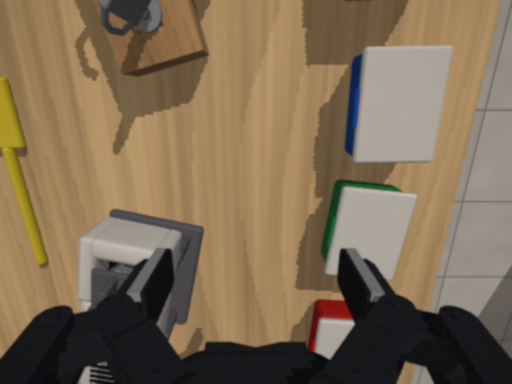

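The white mixer is at side (265,165) and scene (212,190). The green look-alike is at side (262,283) and scene (362,203). The rack is at side (185,235), holding two tools: side (175,224) and (191,207), which are scene (300,242) and (270,232). I'll crop in close to tell them apart.

Run:
```python
from h import *
s=cv2.imread("pics/side0.png"); c=cv2.imread("pics/scene0.png")
a=cv2.resize(s[185:265,140:220],(400,400),interpolation=cv2.INTER_CUBIC)
b=cv2.resize(c[215:285,240:325],(486,400),interpolation=cv2.INTER_CUBIC)[:,:400]
cv2.imwrite("pics/crop1.png",np.hstack([a,b]))
a=cv2.resize(s[135:205,225:305],(400,350),interpolation=cv2.INTER_CUBIC)
b=cv2.resize(c[155:225,175:255],(400,350),interpolation=cv2.INTER_CUBIC)
cv2.imwrite("pics/crop2.png",np.hstack([a,b]))
```

```text
(no output)
```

View pics/crop1.png

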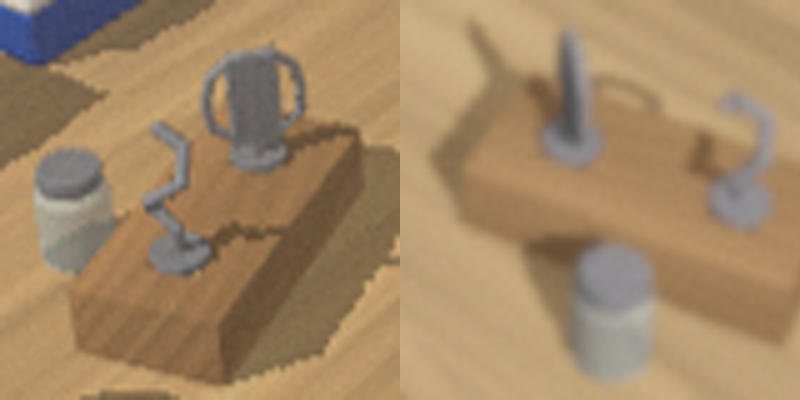

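View pics/crop2.png

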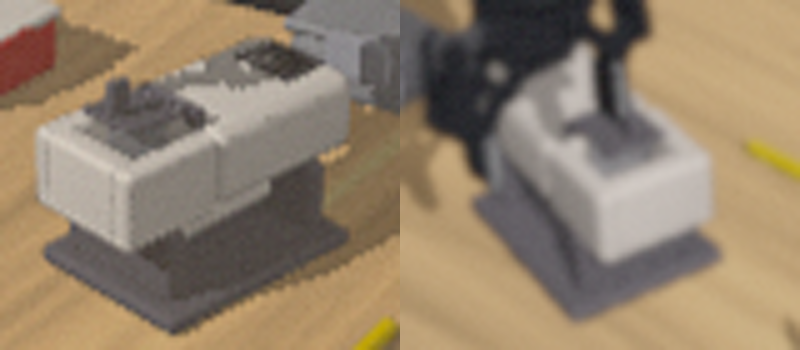

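The left side crop confirms the paddle at side (191,207); the curly wire at (175,224) is the hook. The mixer is the white one, with its cap tab at about side (249,154).

Next is a rough location from depth.

Run:
```python
from h import *
z=np.load("side0.npz"); C=(z['K'],z['R'],z['t']); P=cloud(C,z['d'])
for n,(u,v) in dict(paddle=(191,207),flange=(192,216),hookflange=(176,236),rack=(190,225),tab=(249,153),capplate=(253,162),mixfront=(250,175),mixtop=(270,152),canopener=(280,147),shaker=(154,220)).items():
    print(n,P[v,u].round(3))
h=P[...,2]
m=(h>.11)&(h<.13)&(P[...,0]>.5)&(P[...,0]<1)&(abs(P[...,1])<.3)
m[:, :]&=True
import sys
def rect(m,name):
    n,l,s,c=cv2.connectedComponentsWithStats(m.astype(np.uint8))
    for i in range(1,n):
        if s[i,4]>60:
            q=P[l==i][:,:2].astype(np.float32); print(name,s[i],cv2.minAreaRect(q*1000), h[l==i].mean())
rect(m,"mix")
rect((h>.035)&(h<.053)&(P[...,0]>.3)&(P[...,0]<1.2)&(abs(P[...,1])<.6),"rack")
for n in("wrist",):
    z=np.load("wrist0.npz"); C=(z['K'],z['R'],z['t']); P=cloud(C,z['d']);h=P[...,2]
    rect((h>.035)&(h<.052),"rackw"); rect((h>.11)&(h<.13),"mixw")
```

```text
paddle [0.56  0.161 0.079]
flange [0.557 0.163 0.049]
hookflange [0.53  0.261 0.052]
rack [0.538 0.194 0.044]
tab [ 0.532 -0.092  0.152]
capplate [ 0.52  -0.097  0.12 ]
mixfront [ 0.499 -0.05   0.103]
mixtop [ 0.512 -0.185  0.12 ]
canopener [ 0.502 -0.232  0.122]
shaker [0.62  0.252 0.063]
mix [254 142  30  18 212] ((528.3409423828125, -200.17498779296875), (55.67536926269531, 127.4356918334961), 0.33908310532569885) 0.12130433399873702
mix [232 157  26  16 208] ((538.4131469726562, -85.31419372558594), (59.86048126220703, 89.2476577758789), 78.47880554199219) 0.11875515883716106
rack [254 120  46  13 180] ((686.1058959960938, -512.3262939453125), (186.62420654296875, 86.09416961669922), 33.46923065185547) 0.04436203710688413
rack [283 134  47  18 184] ((494.4696960449219, -453.4162292480469), (195.54525756835938, 99.84181213378906), 52.669212341308594) 0.04332848787326477
rack [200 136  37  16 144] ((775.7282104492188, -253.01206970214844), (141.99453735351562, 70.95208740234375), 51.179344177246094) 0.044425638738989116
rack [163 155  41  16 162] ((787.9810180664062, -64.5608291625
[... 2087 characters left out ...]
1703491210938), (83.3670654296875, 39.00139236450195), 45.382896423339844) 0.04474458190764399
rackw [166 321   8  13  68] ((553.0875244140625, -229.86920166015625), (5.767396450042725, 14.489253044128418), 29.730600357055664) 0.043273278477129765
mixw [ 99   0  17  17 178] ((557.7764892578125, 149.40292358398438), (15.997879981994629, 8.056451797485352), 39.47869873046875) 0.11411177950529781
mixw [  77  234   79   79 2369] ((525.480224609375, -102.69746398925781), (96.40547943115234, 74.07791137695312), 77.39753723144531) 0.11675966553879659
mixw [ 79 362  36  22 554] ((480.9836730957031, -229.70741271972656), (48.476348876953125, 32.513118743896484), 8.502791404724121) 0.11857317963719456
```

Run:
```python
from h import *
def look(name,pos):
    q=[0,.70710678,.70710678,0]
    j=kin.inverse_kinematics(pos,q); print(j)
    env.reach(pos,q); env.dwell(.2)
    C=cal("wrist"); p,d=camera("wrist"); cv2.imwrite(f"pics/{name}.png",p); np.savez(f"{name}.npz",p=p,d=d,K=C[0],R=C[1],t=C[2]); s=env.get_state(); print(s['time'],s['tcp_pos'],s['force'])
look("wrack",[.56,.17,.30])
look("wmix",[.54,-.09,.34])
```

```text
[-0.37283251  0.33487306 -0.03584126  1.77876329  0.0137523   1.02819748
 -0.41378594]
1.2333 [0.56093109 0.16842935 0.29987609] [-0.03860701 -0.24344294 -0.02143152]
[-0.01229458  0.23218002  0.07544073  1.82474149 -0.01960864  1.08538749
  0.07027894]
2.5167 [ 0.54029261 -0.08858767  0.33970053] [-0.38084301  0.26344263  0.78528039]
```

View pics/wrack.png

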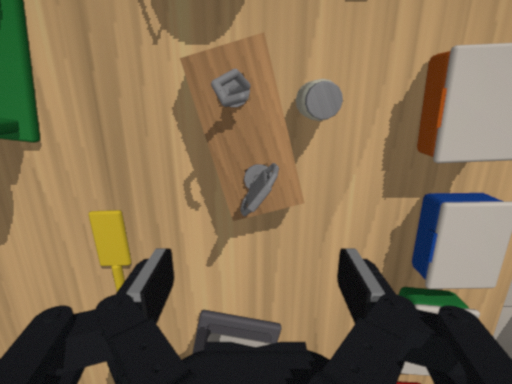

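View pics/wmix.png

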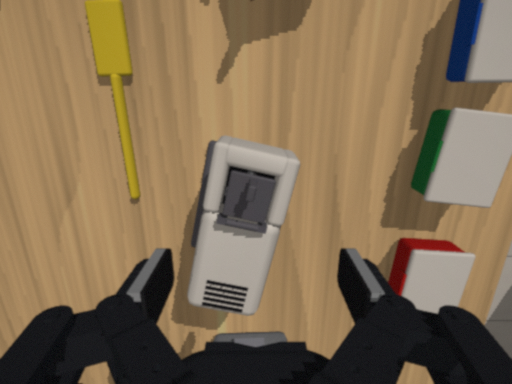

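Both views are clear. In the rack view the paddle's top edge runs about (243,212)-(275,168), and the hook is at (231,90). In the mixer view the cap is at (247,198), with its tab at about (248,190). Next I'll measure.

Run:
```python
from h import *
def L(n):
    z=np.load(n+".npz"); C=(z['K'],z['R'],z['t']); return C,z['p'],cloud(C,z['d'])
C,p,P=L("wmix"); h=P[...,2]
roi=np.zeros(h.shape,bool); roi[120:325,175:310]=1
m=roi&(h>.112)&(h<.130); q=P[m][:,:2].astype(np.float32)
print("mixer top",m.sum(),cv2.minAreaRect(q*1000),h[m].mean())
hsv=cv2.cvtColor(p,cv2.COLOR_BGR2HSV)
# cap plate: dark, height
g=cv2.cvtColor(p,cv2.COLOR_BGR2GRAY)
mc=roi&(g<125)&(h>.113)&(h<.14); mc[240:]=0
n,l,s,c=cv2.connectedComponentsWithStats(mc.astype(np.uint8)); i=1+s[1:,4].argmax()
q=P[l==i]; print("cap",s[i],cv2.minAreaRect(q[:,:2].astype(np.float32)*1000),np.percentile(q[:,2],[5,50,95]))
mt=roi&(h>.143)&(h<.17); q=P[mt]; print("tab",mt.sum(),q.mean(0),q.min(0),q.max(0),cv2.minAreaRect(q[:,:2].astype(np.float32)*1000))
for k in range(6): pass
C,p,P=L("wrack"); h=P[...,2]
roi=np.zeros(h.shape,bool); roi[25:225,175:307]=1
m=roi&(h>.035)&(h<.049); q=P[m][:,:2].astype(np.float32); print("rack",cv2.minAreaRect(q*1000),h[m].mean())
m=roi&(h>.056)&(h<.14); m[:140]=0; q=P[m]; print("paddle",m.sum(),q.mean(0),h[m].max(),cv2.minAreaRect(q[:,:2].astype(np.float32)*1000))
mu,e=cv2.PCACompute(q[:,:2].astype(np.float32),None); print(mu,e)
mt=m&(h>.11); q=P[mt]; print("top",mt.sum(),q.mean(0),cv2.minAreaRect(q[:,:2].astype(np.float32)*1000), cv2.PCACompute(q[:,:2].astype(np.float32),None)[1])
mt=roi&(h>.047)&(h<.054); mt[:140]=0; q=P[mt]; print("flange",mt.sum(),q.mean(0),q.min(0),q.max(0))
cr=cv2.resize(L("wrack")[1][140:230,215:315],(500,450),interpolation=cv2.INTER_CUBIC);cv2.imwrite("pics/c_b.png",cr)
cr=cv2.resize(L("wmix")[1][130:250,190:310],(500,500),interpolation=cv2.INTER_CUBIC);cv2.imwrite("pics/c_m.png",cr)
```

```text
mixer top 10289 ((520.4260864257812, -159.47030639648438), (207.52957153320312, 91.7672119140625), 77.17622375488281) 0.1177491974669819
cap [ 214  171   62   66 2634] ((528.6896362304688, -116.39749145507812), (75.88128662109375, 56.040000915527344), 76.52909088134766) [0.11758734 0.13156845 0.13417407]
tab 181 [ 0.53614389 -0.08914749  0.15505468] [ 0.53111892 -0.09881585  0.14335659] [ 0.54071026 -0.08261546  0.15859241] ((536.05322265625, -90.66632080078125), (16.455232620239258, 8.010080337524414), 77.61943817138672)
rack ((566.774169921875, 211.4907684326172), (121.42497253417969, 190.72682189941406), 15.227066993713379) 0.04324390522733484
paddle 901 [0.56490745 0.16256582 0.09692666] 0.11829241723413708 ((565.3475952148438, 160.5428924560547), (58.65677261352539, 8.664319038391113), 53.861167907714844)
[[0.5649078  0.16256583]] [[ 0.6073226   0.79445535]
 [ 0.79445535 -0.6073226 ]]
top 332 [0.56490823 0.16065586 0.11480326] ((564.4873657226562, 159.1031494140625), (41.19594192504883, 8.46379566192627), 53.11077880859375) [[ 0.6025002  0.7981187]
 [ 0.7981187 -0.6025002]]
flange 236 [0.55884367 0.16533684 0.04816909] [0.54800106 0.14925549 0.04700004] [0.5790392  0.17581549 0.05168536]
```

View pics/c_b.png

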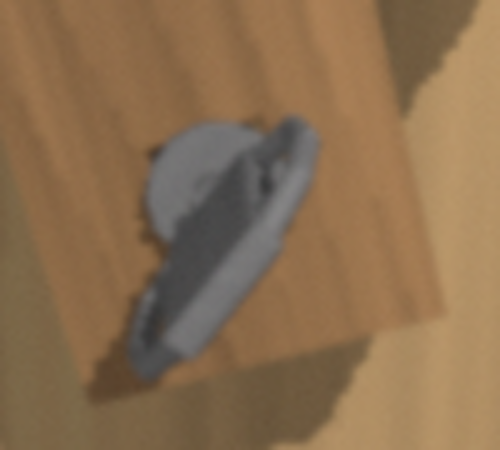

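View pics/c_m.png

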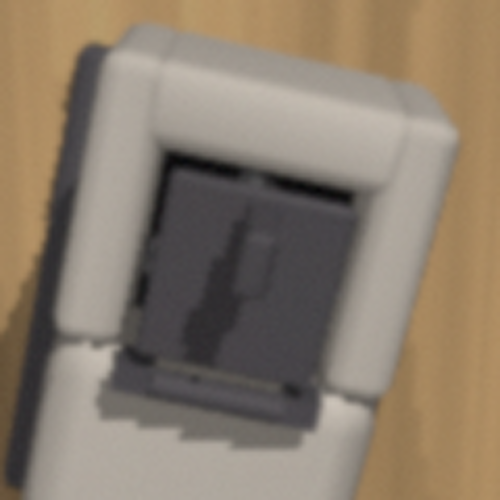

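Measurements so far:

| Item | Value |
|---|---|
| Mixer centre | (.5204, -.1595), yaw -12.8° |
| Socket (predicted) | (.5326, -.106) |
| Tab (seen) | (.536, -.0907), top z .158 |
| Beater axis | about (.564, .159), paddle along 53° |

Next I'll check that the arm can follow the cap's arc.

```bash
cat >> h.py <<'E'
from scipy.spatial.transform import Rotation as Ro
MC=np.array([.5207,-.1600,0]); MY=np.radians(-12.8)
RM=Ro.from_euler('z',MY)
HINGE=MC+RM.apply([0,.025,.131])
def quat(R):
    q=R.as_quat(); return [q[3],q[0],q[1],q[2]]
def down(jaw):  # tool down, jaw (tool y) along world angle jaw
    y=np.array([np.cos(jaw),np.sin(jaw),0]); z=np.array([0,0,-1.]); return Ro.from_matrix(np.c_[np.cross(y,z),y,z])
def cappose(th,back,flip=0,tilt=None,r=(.048,)):
    """tool pose with fingertips `back` m above plate on the tab, cap opened th"""
    R0=down(MY+flip*np.pi)
    Rx=Ro.from_rotvec(RM.apply([1,0,0])*th)
    tip=HINGE+Rx.apply(RM.apply([0,.048,.003+back]))
    R=(Rx if tilt is None else Ro.from_rotvec(RM.apply([1,0,0])*tilt))*R0
    return tip-R.apply([0,0,env.nose_length]),R
E
python3 - <<'E'
from h import *
print(env.nose_length,HINGE,cappose(0,.005)[0]+[0,0,-.073])
for f in (0,1):
  for th in (0,20,40,50,60,70,80,90):
    p,R=cappose(np.radians(th),.005,f); j=kin.inverse_kinematics(p,quat(R)); print(f,th,p.round(3),None if j is None else np.round(j,2))
E
```

```text
0.0726 [ 0.52623871 -0.13562127  0.131     ] [ 0.53687304 -0.0888141   0.1386    ]
0 0 [ 0.537 -0.089  0.212] [-0.03  0.37  0.09  1.96 -0.05  0.81 -0.13]
0 20 [ 0.53  -0.119  0.223] [ 0.23  0.39  0.04  1.95 -0.48  0.88  0.37]
0 40 [ 0.523 -0.15   0.224] [ 0.44  0.49  0.03  1.91 -0.79  1.1   0.74]
0 50 [ 0.519 -0.166  0.22 ] [ 0.52  0.56  0.02  1.89 -0.89  1.23  0.87]
0 60 [ 0.516 -0.18   0.213] [ 0.59  0.65  0.01  1.85 -0.97  1.36  0.97]
0 70 [ 0.513 -0.193  0.204] [ 0.64  0.74  0.01  1.82 -1.04  1.5   1.05]
0 80 [ 0.51  -0.205  0.192] [ 0.69  0.84 -0.    1.78 -1.08  1.63  1.11]
0 90 [ 0.508 -0.214  0.179] [ 0.72  0.94 -0.03  1.75 -1.12  1.75  1.15]
1 0 [ 0.537 -0.089  0.212] [ 0.36  0.4  -0.39  1.93  0.2   0.84  2.79]
1 20 [ 0.53  -0.119  0.223] [-0.58  0.79  1.27  2.   -1.11  1.35 -2.18]
1 40 [ 0.523 -0.15   0.224] [-0.35  0.94  1.27  1.96 -1.3   1.76 -1.94]
1 50 [ 0.519 -0.166  0.22 ] [-0.17  0.87  1.06  1.93 -1.29  1.77 -1.92]
1 60 [ 0.516 -0.18   0.213] [ 0.02  0.85  0.85  1.89 -1.27  1.8  -1.9 ]
1 70 [ 0.513 -0.193  0.204] [ 0.2   0.86  0.64  1.85 -1.26  1.84 -1.89]
1 80 [ 0.51  -0.205  0.192] [ 0.37  0.9   0.43  1.81 -1.25  1.88 -1.89]
1 90 [ 0.508 -0.214  0.179] [ 0.54  0.96  0.23  1.76 -1.22  1.91 -1.9 ]
```

Run:
```python
from h import *
env.grip(.04,40)
p,R=cappose(0,.04); env.reach(p,quat(R))
p,R=cappose(0,.006); print("stop",env.movel(p,.1,stop_force=12))
C=cal("wrist"); im,d=camera("wrist"); cv2.imwrite("pics/pregrip.png",im)
s=env.get_state(); print(s['time'],s['tcp_pos'],p,s['force'])
```

```text
stop False
4.025 [ 0.53765564 -0.08894958  0.2138006 ] [ 0.53687304 -0.0888141   0.2126    ] [ 0.09774804 -0.91370483  0.09853131]
```

View pics/pregrip.png

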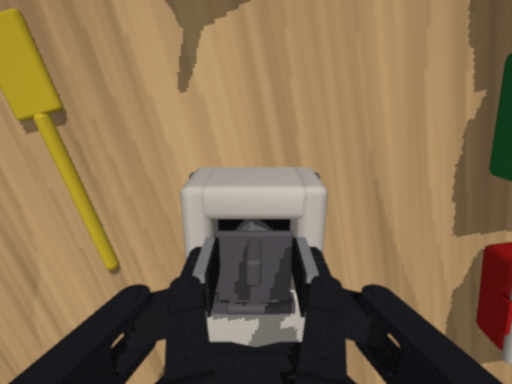

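The tab at (254,262) is centred between the fingertips at (205,262) and (302,262). I'll grip it and swing the cap.

Run:
```python
from h import *
env.grip(0.0,50); s=env.get_state(); print("grip",s['opening'],s['time'],s['force'])
for th in (8,18,28,38,48,58,66):
    p,R=cappose(np.radians(th),.006)
    r=env.movel(p,.06,quat(R),stop_force=60); s=env.get_state(); print(th,r,s['time'],s['opening'],s['force'].round(1))
    if r: break
im,d=camera("side"); cv2.imwrite("pics/side1.png",cv2.resize(im[90:230,170:340],(680,560),interpolation=cv2.INTER_CUBIC))
```

```text
grip 0.006323036120887359 4.4167 [-2.13363758  1.73487014  4.058627  ]
8 False 4.7833 0.006018796107838432 [-0.2  2.9  2.5]
18 False 5.2083 0.006703564171849975 [-0.7  3.2  3.9]
28 False 5.6333 0.0068964791191588595 [-1.8  3.5  5.8]
38 False 6.0583 0.006784718865812817 [-3.1  0.8  7.4]
48 False 6.4833 0.006661482215202978 [-2.2  1.1 10.3]
58 False 6.9083 0.006840248588427537 [-4.4 -1.4 11.7]
66 False 7.275 0.006486961465701901 [-4.9 -2.2 12.1]
```

View pics/side1.png

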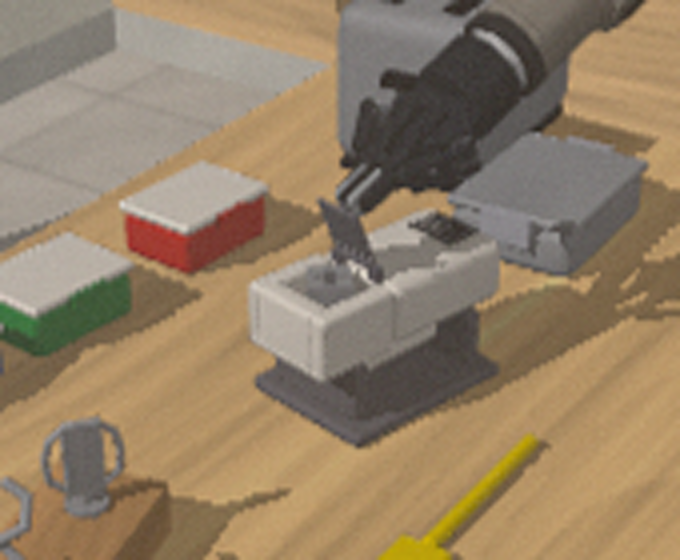

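The cap is open to about 66°, with the underside of the plate facing the socket. I'll release it, retreat, then push it past upright from the +y side.

Run:
```python
from h import *
env.grip(.035)
p,R=cappose(np.radians(66),.006); back=R.apply([0,0,-1])
env.movel(p+back*.045,.15)
q=quat(down(MY))
def P(y,z): return HINGE+RM.apply([0,y,0])+[0,0,z+env.nose_length]
s=env.get_state()['tcp_pos']
env.movel([s[0],s[1],.30],.25)
env.grip(0)
env.reach(P(.075,.085),q)
env.movel(P(.075,.025),.15)
r=env.movel(P(-.006,.025),.06,stop_force=30)
s=env.get_state(); print(r,s['time'],RM.inv().apply(s['tcp_pos']-HINGE),s['force'])
env.movel(P(.03,.035),.2); env.movel(P(.05,.15),.3)
env.reach(P(.03,.20),q); env.dwell(.15)
C=cal("wrist"); p,d=camera("wrist"); cv2.imwrite("pics/sock.png",p); np.savez("sock.npz",p=p,d=d,K=C[0],R=C[1],t=C[2]); 
im,d=camera("side"); cv2.imwrite("pics/side2.png",cv2.resize(im[90:230,170:340],(680,560),interpolation=cv2.INTER_CUBIC))
print(env.get_state()['time'])
```

```text
False 12.1083 [ 2.58079515e-05 -5.67476791e-03  9.76151099e-02] [ 0.1738568  -0.34825904 -0.40484631]
13.5667
```

View pics/sock.png

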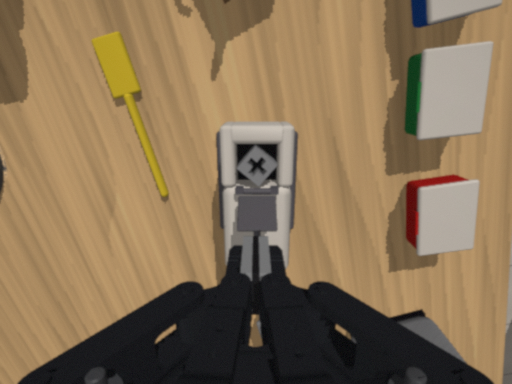

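View pics/side2.png

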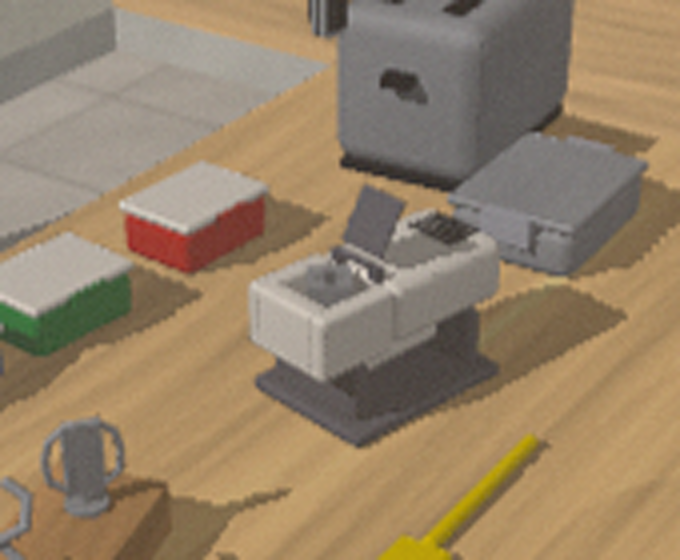

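The cap is back past upright. The coupling's cross shows at (257,163), turned about 45° to the mixer. One closer look will give a precise pose.

Run:
```python
from h import *
S=MC+RM.apply([0,.055,.124])
q=quat(down(MY))
p=S+RM.apply([0,-.02,0]); p[2]=.275
env.reach(p,q); env.dwell(.25)
C=cal("wrist"); im,d=camera("wrist"); np.savez("sock2.npz",p=im,d=d,K=C[0],R=C[1],t=C[2]); print(env.get_state()['time'])
u,v=proj(C,S).astype(int); print(u,v)
cv2.imwrite("pics/sock2.png",cv2.resize(im[v-50:v+50,u-60:u+60],(720,600),interpolation=cv2.INTER_CUBIC))
Pc=cloud(C,d)
for k,pp in (("sock2",0),):
    g=cv2.cvtColor(im,cv2.COLOR_BGR2GRAY); h=Pc[...,2]
    roi=np.zeros(h.shape,bool); roi[v-28:v+28,u-30:u+30]=1
    m=roi&(h>.118)&(h<.130)&(g>75)
    q2=Pc[roi]; 
    L=RM.inv().apply(Pc.reshape(-1,3)-HINGE).reshape(Pc.shape)
    mc=(abs(L[...,0])<.02)&(L[...,1]<0)&(L[...,1]>-.06)&(L[...,2]>.012)&(L[...,2]<.06)
    c=L[mc]; print("cap pts",mc.sum()); 
    if mc.sum()>20:
        a=np.polyfit(c[:,2],c[:,1],1); print("cap angle deg",90+np.degrees(np.arctan(-a[0])))
```

```text
14.45
253 178
cap pts 405
cap angle deg 120.86942668148676
```

View pics/sock2.png

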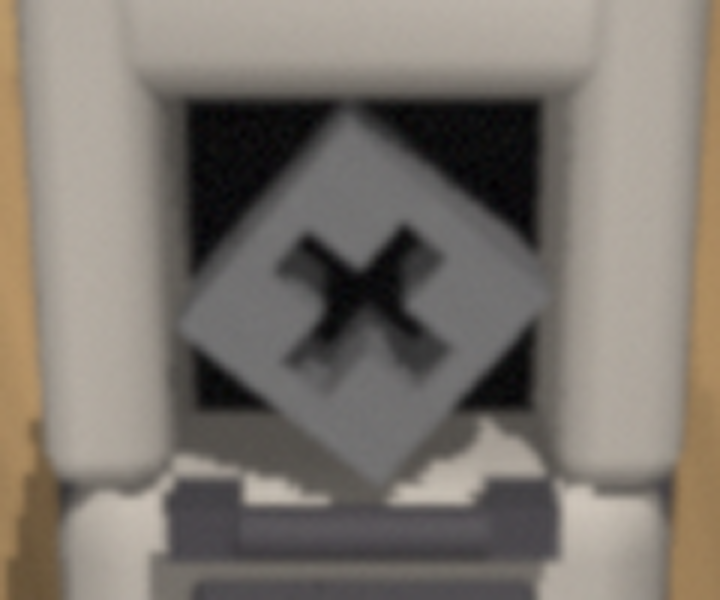

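Run:
```python
from h import *
z=np.load("sock2.npz"); C=(z['K'],z['R'],z['t']); im=z['p']; u0,v0=253,178
s=6; crop=cv2.resize(im[v0-50:v0+50,u0-60:u0+60],None,fx=s,fy=s,interpolation=cv2.INTER_CUBIC)
hsv=cv2.cvtColor(crop,cv2.COLOR_BGR2HSV); g=cv2.GaussianBlur(cv2.cvtColor(crop,cv2.COLOR_BGR2GRAY),(9,9),0)
print([int(g[y,x]) for x,y in ((350,180),(230,320),(480,300),(375,440),(505,225),(250,210),(250,440),(450,460),(100,300))])
m=((g>101)&(g<140)).astype(np.uint8)
m=cv2.morphologyEx(m,cv2.MORPH_OPEN,np.ones((15,15)))
n,l,st,c=cv2.connectedComponentsWithStats(m); lab=l[180,350]; m=(l==lab).astype(np.uint8)
print(st[lab])
def w(x,y): # crop px -> world
    return ray(C,(x+.5)/s-.5+u0-60,(y+.5)/s-.5+v0-50,.124)
ct,hi=cv2.findContours(m,cv2.RETR_CCOMP,cv2.CHAIN_APPROX_NONE)
vis=crop.copy(); cv2.drawContours(vis,ct,-1,(0,0,255),1)
for k,cc in enumerate(ct):
    if cv2.contourArea(cc)<3000: continue
    W=np.array([w(*q[0])[:2] for q in cc])*1000
    r=cv2.minAreaRect(W.astype(np.float32)); M=cv2.moments(W.astype(np.float32).reshape(-1,1,2)); print(k,hi[0][k][3],r,M['m10']/M['m00'],M['m01']/M['m00'],M['m00'])
cv2.imwrite("pics/sockm.png",vis)
print(MC+RM.apply([0,.055,.124]))
```

```text
[115, 114, 114, 112, 65, 53, 81, 135, 170]
[  185   131   366   350 47776]
0 -1 ((532.6282958984375, -106.56004333496094), (36.18888854980469, 36.13983917236328), 36.38592529296875) 532.4803491494051 -106.39123174613302 1242.2825956005836
1 0 ((532.2660522460938, -106.1966552734375), (23.575382232666016, 23.831937789916992), 81.76832580566406) 532.3870021882286 -106.20597015981677 379.98877354199067
[ 0.53288517 -0.10636679  0.124     ]
```

View pics/sockm.png

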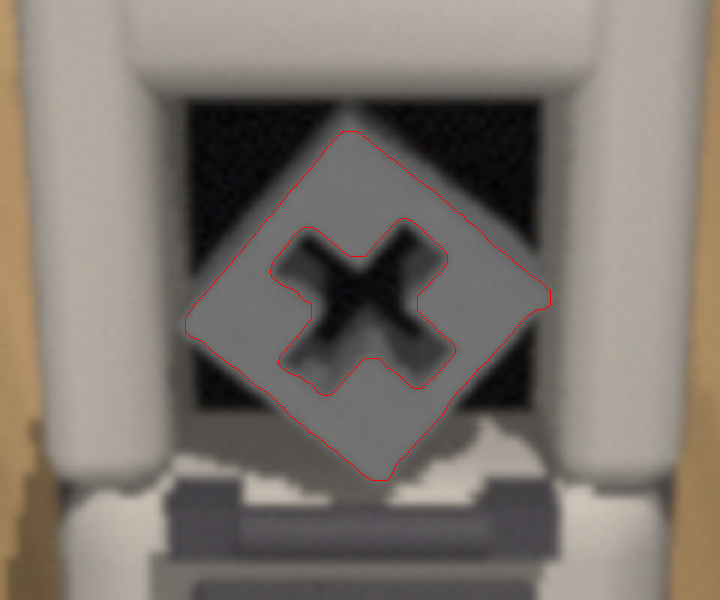

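Socket: centre (.5325, -.1063), cross at 36.5° (the block outline gives 36.4°, the cross hull 36.8°). The cap reads about 121°. Now a closer look at the beater in its grasp orientation.

Run:
```python
from h import *
for jaw in (143,-37):
    for nm,pos,jj in (("g",[.564,.159,.141],jaw),("p",[.5325,-.1063,.22],jaw-16.6),("p+90",[.5325,-.1063,.22],jaw+73.4),("p+90",[.5325,-.1063,.22],jaw-106.6)):
        j=kin.inverse_kinematics(pos,quat(down(np.radians(jj)))); print(jaw,nm,None if j is None else np.round(j,2))
jaw=np.radians(-37); R=down(jaw)
B=np.array([.564,.159,.118])
p=B-R.apply([.03,0,0]); p[2]=.27; print(p)
env.reach(p,quat(R)); env.grip(.05,80); env.dwell(.1)
C=cal("wrist"); im,d=camera("wrist"); np.savez("bt.npz",p=im,d=d,K=C[0],R=C[1],t=C[2]); print(env.get_state()['time'])
u,v=proj(C,B).astype(int); print(u,v)
cv2.imwrite("pics/bt.png",cv2.resize(im[max(v-70,0):v+70,u-80:u+80],None,fx=4,fy=4,interpolation=cv2.INTER_CUBIC))
```

```text
143 g [ 0.14  0.64 -0.7   1.86  0.54  0.84  1.66]
143 p [ 0.57  0.43 -0.61  1.92  0.31  0.89  2.01]
143 p+90 [-0.12  0.37  0.25  1.97 -0.12  0.82 -2.31]
143 p+90 [ 0.34  0.38 -0.31  1.94  0.15  0.85  0.58]
-37 g [-0.25  0.54 -0.17  1.89  0.13  0.72 -1.14]
-37 p [ 0.12  0.36 -0.05  1.95  0.02  0.83 -0.88]
-37 p+90 [ 0.34  0.38 -0.31  1.94  0.15  0.85  0.58]
-37 p+90 [-0.12  0.37  0.25  1.97 -0.12  0.82 -2.31]
[0.54594555 0.13504093 0.27      ]
16.1583
255 166
```

View pics/bt.png

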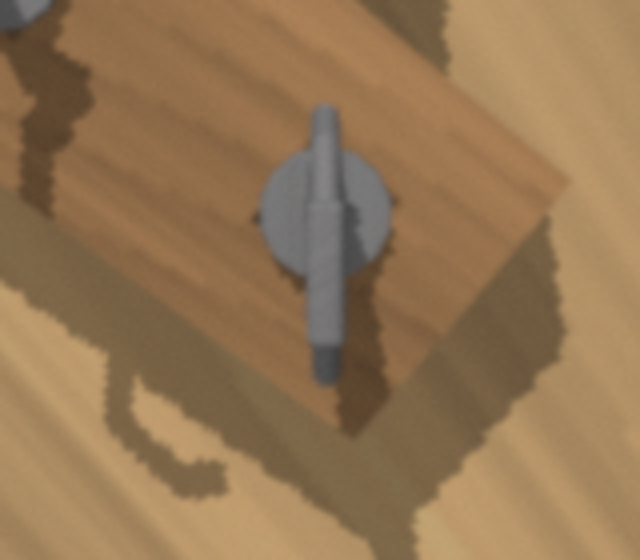

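The paddle lies along the image's vertical: top edge crop (325,200)-(326,347), flange circle centred at about (325,214). I'll turn both into axis estimates.

Run:
```python
from h import *
z=np.load("bt.npz"); C=(z['K'],z['R'],z['t']); P=cloud(C,z['d'])
f=lambda x,y,h: ray(C,(x+.5)/4-.5+175,(y+.5)/4-.5+96,h)
a,b=f(325,200,.118),f(326.5,348,.118); print("top ends",a,b,"mid",(a+b)/2,"ang",np.degrees(np.arctan2(*(a-b)[1::-1])),np.linalg.norm(a-b))
print("flange c",f(325.5,214,.050), "w",np.linalg.norm(f(260,214,.05)-f(391,214,.05)))
m=np.zeros(P.shape[:2],bool); m[100:200,225:290]=1; m&=(P[...,2]>.113)&(P[...,2]<.123); q=P[m]
print(m.sum(),cv2.minAreaRect(q[:,:2].astype(np.float32)*1000))
```

```text
top ends [0.57361957 0.17183007 0.118     ] [0.55611316 0.14805697 0.118     ] mid [0.56486637 0.15994352 0.118     ] ang 53.63223399244902 0.029523461260494165
flange c [0.56490463 0.15985579 0.05      ] w 0.03290770057979837
378 ((564.3594970703125, 158.59056091308594), (33.672035217285156, 7.256847858428955), 52.773197174072266)
```

Run:
```python
from h import *
R=down(np.radians(-36.7)); q=quat(R); B=np.array([.5649,.1599,0])
env.reach(B+[0,0,.20],q)
print("stop",env.movel(B+[0,0,.141],.12,stop_force=12))
s=env.get_state(); print(s['tcp_pos'],s['force'].round(2)); z=s['force']
env.grip(0,80); s=env.get_state(); print(s['opening'],s['tcp_pos'],s['force'].round(2),s['time'])
print("lift stop",env.movel(B+[0,0,.16],.08,stop_force=25)); s=env.get_state(); print(s['force'].round(2),s['opening'])
env.movel(B+[0,0,.26],.2)
env.dwell(.1)
im,d=camera("side"); cv2.imwrite("pics/side3.png",cv2.resize(im[100:260,120:320],(750,600),interpolation=cv2.INTER_CUBIC)); print(env.get_state()['time'])
C=cal("wrist"); im,d=camera("wrist"); cv2.imwrite("pics/w3.png",im); np.savez("w3.npz",p=im,d=d,K=C[0],R=C[1],t=C[2])
```

```text
stop False
[0.5654782  0.15987919 0.14205735] [ 0.88 -0.18  0.5 ]
0.007139715083468643 [0.5652761  0.16003508 0.14175337] [-1.38  0.41  5.49] 17.6667
lift stop False
[-0.42 -0.63 -1.14] 0.006817780488082116
18.8583
```

View pics/side3.png

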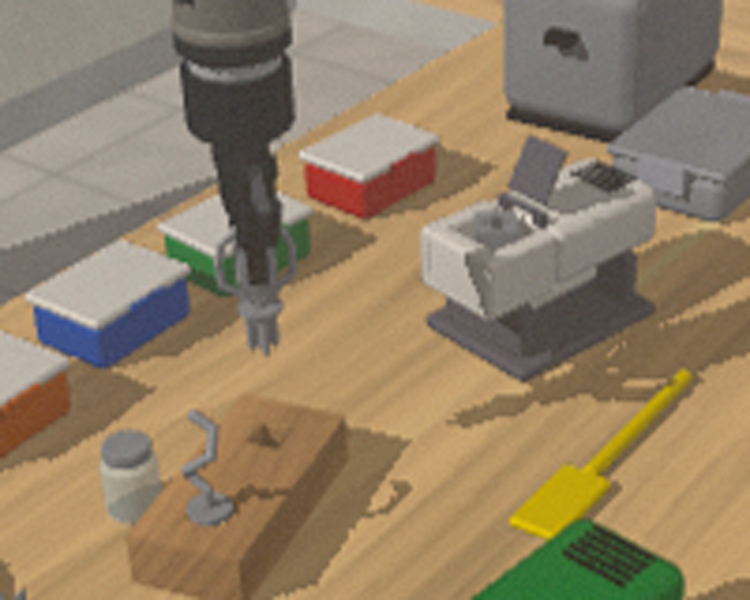

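View pics/w3.png

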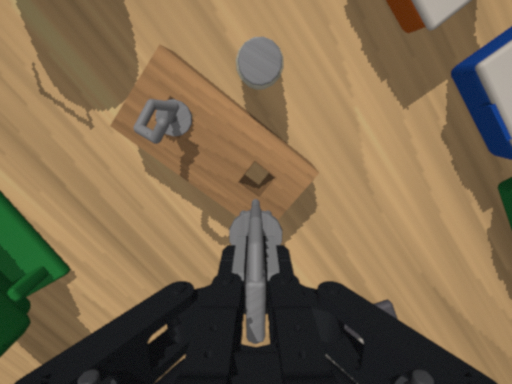

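The beater is held upright, and the hook and shaker haven't moved. I'll check the flange centre relative to the tool in this view.

Run:
```python
from h import *
z=np.load("w3.npz"); C=(z['K'],z['R'],z['t']); P=cloud(C,z['d']); s=env.get_state(); T=s['tcp_pos']; o=s['orientation']; R=Ro.from_quat([o[1],o[2],o[3],o[0]])
L=R.inv().apply(P.reshape(-1,3)-T).reshape(P.shape)
m=(abs(L[...,0])<.04)&(abs(L[...,1])<.03)&(L[...,2]>.084)&(L[...,2]<.10)
m[:, :]&=True
cs,_=cv2.findContours(m.astype(np.uint8),cv2.RETR_EXTERNAL,cv2.CHAIN_APPROX_NONE)
c=max(cs,key=cv2.contourArea); print(cv2.boundingRect(c),m.sum(), np.median(L[m][:,2]))
Rm=R.as_matrix()
def rt(u,v,d):  # ray onto tool plane z=d
    K,Rc,t=C; o=R.inv().apply(-Rc.T@t-T); r=R.inv().apply(Rc.T@np.linalg.inv(K)@np.array([u,v,1.])); return o+r*(d-o[2])/r[2]
W=np.array([rt(*q[0],.0918)[:2] for q in c])*1000
# upper arc only
A=W[W[:,0]>W[:,0].max()-14]
sol=np.linalg.lstsq(np.c_[2*A,np.ones(len(A))],(A**2).sum(1),rcond=None)[0]; print("circle centre tool xy mm",sol[:2],"r",np.sqrt(sol[2]+sol[:2]@sol[:2]),len(A), W.min(0),W.max(0))
print("R17 centre x if top at max:",W[:,0].max()-17)
g=z['p']; cv2.imwrite("pics/w3c.png",cv2.resize(g[180:300,200:320],(600,600),interpolation=cv2.INTER_CUBIC))
print(T,o, R.as_matrix()[:,2])
```

```text
(262, 211, 21, 34) 893 0.09403507216695385
circle centre tool xy mm [9.28451623 8.63204844] r 6.524820021881851 50 [-5.41100778  3.47423076] [16.76329654 15.85202567]
R17 centre x if top at max: -0.23670345561325945
[0.56412637 0.15963033 0.25823571] [-2.25978244e-04  8.93729673e-01  4.48603199e-01 -1.54568521e-03] [-2.96559860e-03 -9.82871732e-04 -9.99995120e-01]
```

View pics/w3c.png

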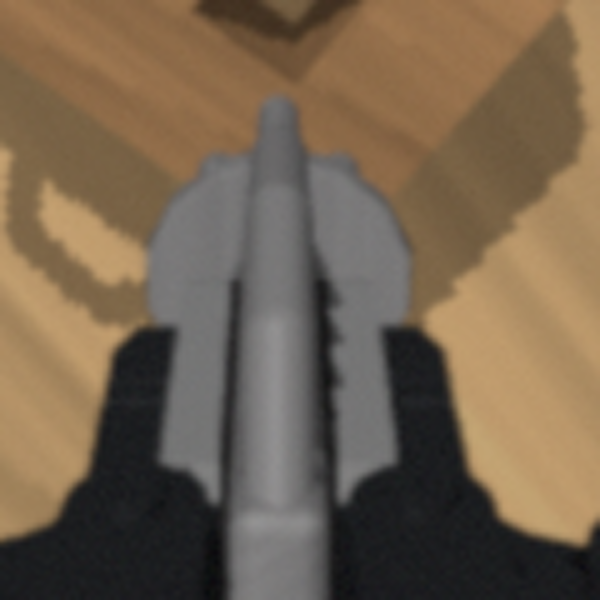

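Run:
```python
from h import *
z=np.load("w3.npz"); C=(z['K'],z['R'],z['t']); s=env.get_state(); T=s['tcp_pos']; o=s['orientation']; R=Ro.from_quat([o[1],o[2],o[3],o[0]]); print(T,R.apply([0,0,1]).round(4))
def rt(u,v,d):
    K,Rc,t=C; o=R.inv().apply(-Rc.T@t-T); r=R.inv().apply(Rc.T@np.linalg.inv(K)@np.array([u,v,1.])); return (o+r*(d-o[2])/r[2])*1000
f=lambda x,y:((x+.5)/5-.5+200,(y+.5)/5-.5+180)
print("L",rt(*f(148,255),.0918),"R",rt(*f(412,255),.0918))
A=np.array([rt(*f(x,y),.0918)[:2] for x,y in ((148,270),(160,222),(185,187),(212,168),(345,168),(375,187),(402,222),(412,270))])
print(A.round(1)); sol=np.linalg.lstsq(np.c_[2*A,np.ones(len(A))],(A**2).sum(1),rcond=None)[0]; print(sol[:2],np.sqrt(sol[2]+sol[:2]@sol[:2]))
# paddle top (z tool = .0238) edges
print("paddle top y", rt(*f(248,250),.0238), rt(*f(308,250),.0238), rt(*f(229,560),.0238), rt(*f(330,560),.0238))
```

```text
[0.56412637 0.15963033 0.25823571] [-0.003 -0.001 -1.   ]
L [  3.79729019 -16.51952495  91.8       ] R [ 3.81255299 15.82366403 91.8       ]
[[  1.8 -16.6]
 [  8.2 -14.9]
 [ 12.9 -11.8]
 [ 15.3  -8.5]
 [ 15.3   7.4]
 [ 12.9  11.1]
 [  8.2  14.5]
 [  1.8  15.9]]
[ 1.23068693 -0.32461689] 16.26349287466407
paddle top y [37.69193192 -2.64840884 23.8       ] [37.69390916  1.56587949 23.8       ] [11.68116495 -4.26351867 23.8       ] [11.68617007  3.41426462 23.8       ]
```

The beater's axis sits within about 0.5 mm of the tool axis, so I'll carry it over the socket, turned to the 36.5° cross.

```bash
cat >> h.py <<'E'
SOCK=np.array([.5325,-.1063,.124]); JP=np.radians(-53.5)
def axis_state():
    s=env.get_state(); o=s['orientation']; R=Ro.from_quat([o[1],o[2],o[3],o[0]]); return s,s['tcp_pos'],R
E
python3 - <<'E'
from h import *
R=down(JP); q=quat(R); off=R.apply([.0004,0,0])
s,T,_=axis_state(); env.movel([T[0],T[1],.31],.2)
env.reach(SOCK*[1,1,0]-off+[0,0,.31],q)
tgt=SOCK*[1,1,0]-off+[0,0,.275]; env.movel(tgt,.15); env.dwell(.3)
s,T,Ra=axis_state(); print(s['time'],(T-tgt).round(4),Ra.apply([0,0,1]).round(4),np.degrees((R.inv()*Ra).as_rotvec()).round(2),s['force'].round(2))
tip=T+Ra.apply([.0004,0,.1308]); print("tip",tip)
for n in("side","scene","wrist"):
    C=cal(n); im,d=camera(n); u,v=proj(C,SOCK).astype(int); print(n,u,v,proj(C,tip))
    np.savez(n+"4.npz",p=im,d=d,K=C[0],R=C[1],t=C[2])
    cv2.imwrite(f"pics/{n}4.png",cv2.resize(im[max(v-45,0):v+25,u-40:u+40],None,fx=8,fy=8,interpolation=cv2.INTER_CUBIC) if n!="wrist" else im)
E
```

```text
21.0333 [0.0004 0.0001 0.0008] [ 1.5e-03 -2.0e-04 -1.0e+00] [-0.06  0.06 -0.01] [-0.16 -0.59 -0.63]
tip [ 0.53313793 -0.10626413  0.14502145]
side 251 158 [251.1831959 152.9762199]
scene 218 182 [217.95924829 177.46449366]
wrist 255 201 [256.17594766 211.09612413]
```

View pics/side4.png

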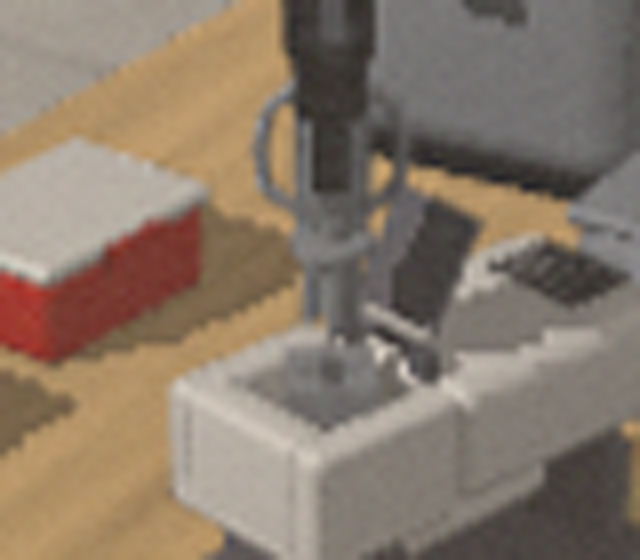

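View pics/scene4.png

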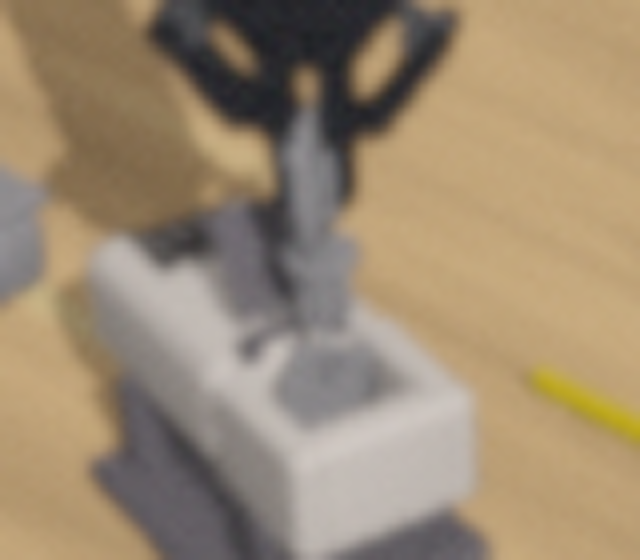

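View pics/wrist4.png

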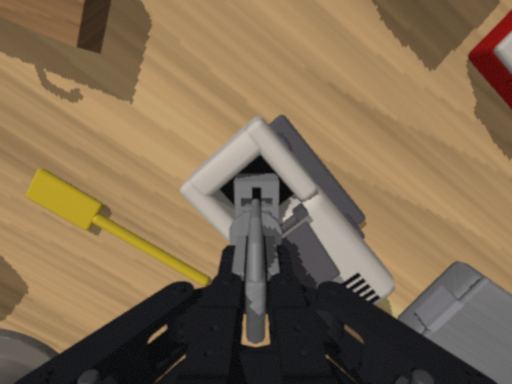

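In the wrist view the block's edges run square with the tool, and the slot at (257,193) is nearly in line with the paddle at (255,200). A zoomed measurement comes next.

Run:
```python
from h import *
im=cv2.imread("pics/wrist4.png"); cv2.imwrite("pics/w4c.png",cv2.resize(im[160:260,210:310],(600,600),interpolation=cv2.INTER_CUBIC))
```

```text
(no output)
```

View pics/w4c.png

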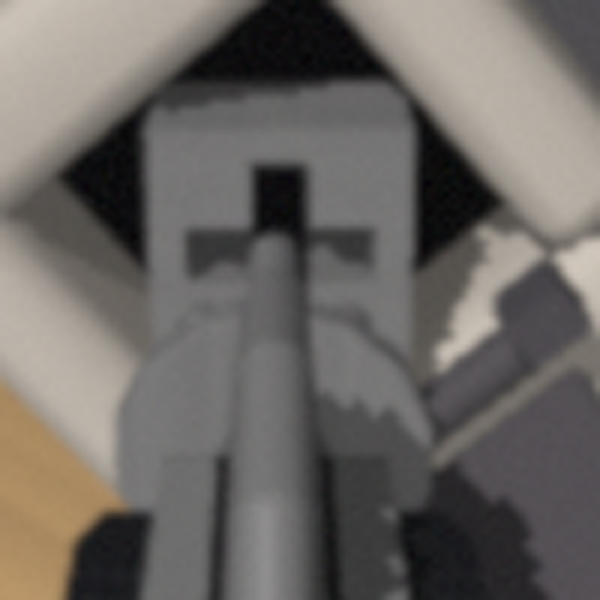

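Run:
```python
from h import *
z=np.load("wrist4.npz"); C=(z['K'],z['R'],z['t']); s,T,R=axis_state()
def rt(x,y,d):
    u,v=(x+.5)/6-.5+210,(y+.5)/6-.5+160
    K,Rc,t=C; o=R.inv().apply(-Rc.T@t-T); r=R.inv().apply(Rc.T@np.linalg.inv(K)@np.array([u,v,1.])); return ((o+r*(d-o[2])/r[2])*1000).round(2)
D=T[2]-.124
for n,a in dict(far=(278.5,130),left=(146,200),right=(415,200),slotend=(278.5,165),slotL=(252,190),slotR=(305,190),crossTop=(215,230),crossBot=(215,275),armL=(187,252),armR=(372,252)).items(): print(n,rt(*a,D))
A=np.array([rt(x,y,.0918)[:2] for x,y in ((119,460),(130,400),(150,365),(175,338),(375,335),(400,360),(422,400),(435,455))])
sol=np.linalg.lstsq(np.c_[2*A,np.ones(len(A))],(A**2).sum(1),rcond=None)[0]; print("flange",sol[:2],np.sqrt(sol[2]+sol[:2]@sol[:2])); print(A)
```

```text
far [1.7750e+01 7.0000e-02 1.5137e+02]
left [  7.96 -17.7  151.37]
right [  7.97  18.4  151.37]
slotend [1.2890e+01 8.0000e-02 1.5137e+02]
slotL [  9.38  -3.47 151.37]
slotR [  9.38   3.63 151.37]
crossTop [  3.68  -8.48 151.37]
crossBot [ -2.83  -8.55 151.37]
armL [  0.51 -12.31 151.37]
armR [  0.52  12.77 151.37]
flange [ 0.86040412 -0.22173723] 16.168360854243815
[[ -0.11 -16.46]
 [  6.69 -15.15]
 [ 10.58 -13.03]
 [ 13.54 -10.45]
 [ 13.87   9.65]
 [ 11.14  12.22]
 [  6.7   14.57]
 [  0.48  16.08]]
```

In tool coordinates the socket is about (-0.05, +0.2) mm and the flange about (+0.5, -0.2) mm. Shift by (-0.4, +0.35) mm and start in.

Run:
```python
from h import *
R=down(JP); s,T,Ra=axis_state(); 
want=T+Ra.apply([-.0004,.00035,0]); tgt=want.copy(); 
cmd=SOCK*[1,1,0]-R.apply([.0004,0,0])+[0,0,.275]; cmd[:2]+=(Ra.apply([-.0004,.00035,0]))[:2]
print("cmd",cmd)
cmd[2]=.258; env.movel(cmd,.08); env.dwell(.2); s,T,Ra=axis_state(); print((T-want).round(4),s['force'].round(2))
cmd[:2]-= (T-want)[:2]*.7
cmd[2]=.243; r=env.movel(cmd,.03,stop_force=9); s,T,Ra=axis_state(); print(r,s['time'],T,(T-want).round(4),s['force'].round(2),s['torque'].round(2))
np.save("cmd.npy",cmd)
```

```text
cmd [ 0.53206502 -0.10705719  0.275     ]
[ 0.0001  0.     -0.0171] [-0.55 -0.36 -1.39]
False 22.4 [ 0.53204102 -0.10690764  0.24287796] [-0.0001  0.0002 -0.0325] [ 1.    0.5  -1.57] [ 0.22 -0.21  0.02]
```

The stem is 12 mm into the bore with no resistance. On to the spring and home.

Run:
```python
from h import *
cmd=np.load("cmd.npy")
cmd[2]=.230; r=env.movel(cmd,.05,stop_force=12); s,T,Ra=axis_state(); print(r,s['time'],T,s['force'].round(2))
if not r:
  for z in (.226,.223,.221,.220,.219,.218):
    cmd[2]=z; r=env.movel(cmd,.02,stop_force=18); env.dwell(.15); s,T,Ra=axis_state(); print(z,r,s['time'],T.round(4),s['force'].round(2),s['opening'])
    if r or s['force'][2]>14: break
np.save("cmd.npy",cmd)
C=cal("wrist"); im,d=camera("wrist"); np.savez("w5.npz",p=im,d=d,K=C[0],R=C[1],t=C[2])
cv2.imwrite("pics/w5.png",cv2.resize(im[140:290,180:330],(600,600),interpolation=cv2.INTER_CUBIC))
im,d=camera("side"); cv2.imwrite("pics/side5.png",cv2.resize(im[113:183,211:291],None,fx=8,fy=8,interpolation=cv2.INTER_CUBIC))
```

```text
False 22.8083 [ 0.53202109 -0.10687236  0.22960885] [ 2.01  0.47 -1.24]
0.226 False 23.3083 [ 0.5322 -0.1071  0.2263] [0.63 0.82 2.9 ] 0.007054992194696436
0.223 False 23.7583 [ 0.5322 -0.1071  0.2231] [0.8  1.4  4.11] 0.0072530958850440695
0.221 False 24.1583 [ 0.5322 -0.1071  0.2212] [0.9  0.84 5.58] 0.007246841776051478
0.22 False 24.5583 [ 0.5323 -0.1071  0.2207] [-0.26  1.5   9.57] 0.007116558652754497
0.219 False 24.9583 [ 0.5323 -0.1071  0.2207] [-4.03  1.23 18.07] 0.007139519404462763
```

View pics/w5.png

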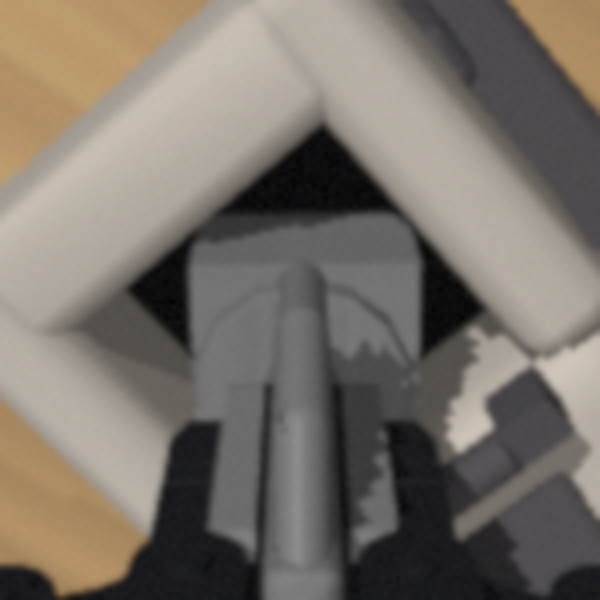

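View pics/side5.png

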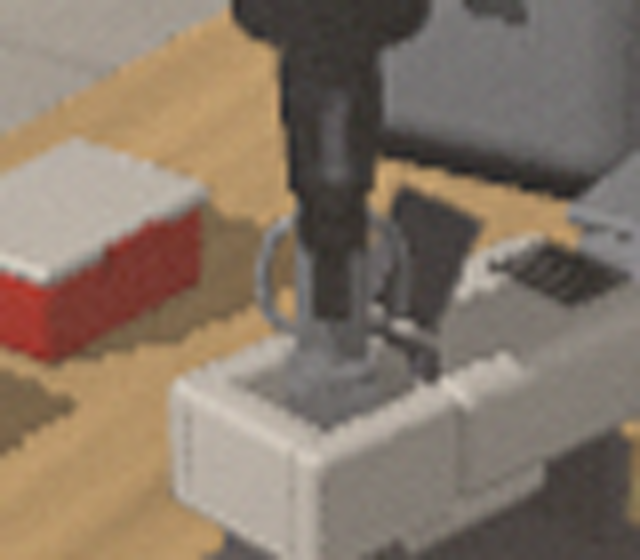

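The force rose along the spring, then jumped from 5.6 to 18 N with z fixed at .2207 (predicted home .2208). In the picture the flange lies on the block and the cap is still back. A short stability check, then I'll hand in.

Run:
```python
from h import *
env.dwell(.6); s,T,Ra=axis_state(); print(s['time'],T.round(4),s['force'].round(2),s['opening'],Ra.apply([0,0,1]).round(4))
im,d=camera("scene"); cv2.imwrite("pics/scene6.png",im)
job.job_done(); s,T,Ra=axis_state(); print(s['time'],T.round(4),s['force'].round(2))
```

```text
25.6583 [ 0.5323 -0.1071  0.2206] [-4.1   1.41 16.86] 0.0070982280767646405 [ 1.e-03 -1.e-04 -1.e+00]
the job is handed in; nothing more can be done
the job is handed in; nothing more can be done
```

View pics/scene6.png

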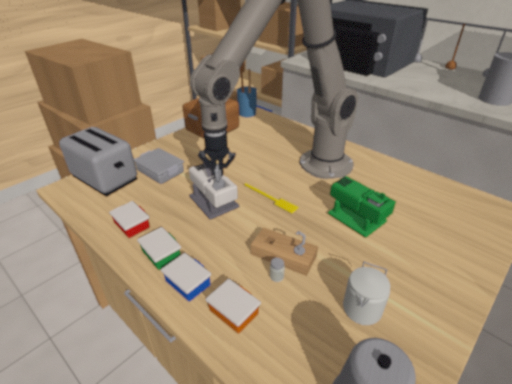

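The job is done and handed in at about 26 s of the 64 s allowed; no verdict is reported. I lifted the cap by its tab to about 66°, then pushed it past upright. After that I took the paddle beater from the rack, turned it to the socket's 36.5° cross and pressed it down until the flange met the coupling.

**Last checks:**
- **Seating:** the tool stopped at z = 0.2206 m, against a predicted home of 0.2208. The force rose along the spring, then climbed with no further travel, and held at about 17 N down.
- **Grip:** the beater is still held (opening 7.1 mm), with the tool within about 0.1° of vertical.
- **Cap:** it measured about 121° open before insertion and was still leaning back in the last side picture.
- **Other things:** the hook (300,242), shaker (277,268), canister (366,295), sandwich container (160,165) and green look-alike (362,203) stand where they were in the final scene picture.

No check failed. The two readings of the beater's offset from the tool axis disagreed by under 1 mm, and the stem still slid in without resistance.

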